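# Slide the food tub home between freshly glued guide rails

### The arm

A 6-joint arm with a two-finger parallel gripper is mounted at the origin on a cart in front of the work surface, level with it; the furniture and walls round the work are solid. World frame = base frame: x ahead of the robot, y to its left, z up, the work surface at z = 0. Lengths are in m, angles in rad, forces in N, time in s.
With the tool pointing down it reaches from about 0.3 to 0.85 m from the base axis. Payload 4.2 kg.
Tool frame: the origin (TCP) lies midway between the tips of the shut fingers; the grasp point (between the pads) lies 19 mm behind it (env.tcp_to_grasp is the distance from the TCP to the grasp point, in m); z points along the fingers, y is the line along which they close (so a half turn about z gives the same grasp; the last joint's range is limited). The gripper opens to 91 mm and grips with 3 to 60 N. Pads are 32 mm wide; open, the fingers measure 118 mm over their backs; the gripper's body (76 mm by 178 mm) begins 60 mm behind the grasp point.
Start: joints at [1.095, 0.32, 1.565, -0, 1.257, -0.02], TCP at [0.253, 0.516, 0.214] pointing down, gripper open.
Joint ranges: [-3.11, 3.11], [-0.84, 2.01], [0.21, 2.61], [-1.34, 4.49], [0.05, 2.63], [-2.56, 2.56]. Speed limits (rad/s): [2.57, 2.57, 3.14, 3.14, 3.14, 3.14].

### API

Orientations are given as [roll, pitch, yaw] about the fixed x, y, z axes, in that order (R = Rz(yaw) Ry(pitch) Rx(roll)).
In Python, from station import env, read_camera, workorder gives the robot as it stands.
- The arm moves only by the tool drive_tool, never from a script. Its argument "moves" is a list of rows, each a list of 2 entries, a list of its own where there are three numbers: the shift along the tool's x, y, z in mm, then the turn, a rotation vector about the tool's x, y, z in degrees. A call has 1 to 8 rows; each row shifts and turns the commanded pose from where the row before left it, along the tool's axes as they then stand; what a row does not reach is not made up. A row lasts 1/12 s, in which the tool goes at most 41.7 mm and 7.16 degrees, less where a joint would pass 70% of its speed; a pose out of reach is approached as far as the arm can. A call is refused whole if a number of a shift passes 41.7 or a number of a turn 7.16, either way. A call with a gripper value outside its range is refused whole. "jaw" is the finger opening in mm, from 0 to 91.2, set as the call begins (left out, the last holds). The fingers move at their own pace and stop on an object; the grip force is fixed at half the most. Time passes only in rows, so rows that do not move let the fingers close. It gives the time, the measured TCP pose, the force, the opening and the grip force at its end, in the units of the state.
- env.get_state(): the state, without advancing time (a new reading comes with each control period).
- read_camera(name): name is "side" or "top"; returns a dict with "frame" (480x640x3 uint8, red, green, blue), "mtx" (3x3 intrinsics, pixels), "origin" and "orientation" of the camera in the world. Camera axes: x right, y down, z forward; pixel columns grow to the right and rows downward; lengths in m; the calibration is good to about 2 mm. A picture is of the moment at which its call begins. There is no depth.
- workorder.finish_job(): hands the job in; it is judged then, once.
The state is a dict: "time_s": time; "joint_pos": joint angles; "qd": joint speeds; "tau": joint torques, N m; "tool_pos": TCP position; "eef_rot": TCP orientation; "wrist_force": force on the tool from outside, world axes, zero at the start; "ft_torque": the same for the moment, N m; "gripper_width": opening from 0.0 (shut) to 1.0 (fully open); "finger_force": force on a finger pad.
Only numpy, scipy, OpenCV 4.12 (cv2) and the standard library are available. Lean on these libraries where they do the work, as an engineer would, in place of code of your own. Each camera call takes 0.05 s, during which the arm holds its last target. There are 200 camera calls.

### The job

Push the lidded food tub along the worktop into the lane between the two wooden guide rails, lining it up first where needed, until it sits square with its leading end right up against the end stop. Only push it with the fingers, without picking it up or tipping it. The rails have just been glued down, so neither the tub nor the robot may touch them, and the other things on the worktop are to be left alone.

Things in the scene. Friction and masses are not known exactly. Their poses are not given: they have to be found in the camera images.
- tub: Loose clear plastic food tub, pale green lid, 0.2 to 0.35 kg, outside the lane's mouth. 94 mm along its x axis, 134 mm along y, 51 mm high, rounded corners. The lid's rim (42 to 51 mm up) is its widest part, the walls below lie 5 mm further in. Origin: centre of its underside, z up. Its y axis starts roughly along the lane, +y end leading, but turned a little and off the lane's centre line.
- rails: Two fixed parallel light-wood rails on the worktop, each 260 mm long, 14 mm thick, 48 mm high, along this body's y axis (roughly to the robot's left). Inner faces at x = -59 and +59 mm (lane 118 mm wide; its floor is the worktop), outer at -73 and +73. Origin: on the worktop, mid-lane, half-way along. Open mouth at y = -130 mm, stop near the +y end. Must not be touched.
- stop: The fixed end stop, a light-wood cross block 55 mm high between the rails near their +y end, with two black rubber buffers 18 mm wide. May be touched. Same origin and axes as the rails.
- stop_face (a point): Point on the lane's centre line in the plane of the buffers' faces, 105 mm from the rails' origin along their +y and 43 mm above the worktop. The tub's leading lid rim comes to rest against the buffers here, so that the tub's origin ends 67 mm before this point.
- onion: Bystander: a loose red onion, about 78 mm across and 84 mm high; origin under its centre. Beyond the lane as seen from the robot.
- shaker: Bystander: a loose glass salt shaker with a grey cap, 44 mm across, 90 mm high; origin under its centre. Beyond the lane.
- tin: Bystander: a loose small food tin, 58 mm across, 72 mm high; origin under its centre. Beyond the lane.
- garlic: Bystander: a loose garlic bulb, about 60 mm across and 58 mm high; origin under its centre. On the robot's side of the lane.
Not all that is in view belongs to the job. Of the things that look like the tub, the larger one is meant.

How it is judged:
By the outcome, as a careful person would: the job done as asked, in the order asked, and still so for the second after the job is handed in, with the robot touching nothing.
It also fails if it takes over 53 s, if anything falls off the work surface, if the arm or the gripper's body presses on something with over 40 N, if the wrist force passes 120 N, or if a joint passes its speed limit or range.

## Working session

There is one attempt and no reset: what is moved stays moved. The work goes in short steps, Python scripts to look and compute and a tool call to move; the robot and the scene stay as the last step left them, time stands still between calls to the robot, and variables do not carry over. Pictures are saved under pics/ and viewed, at most 10 in all, crops included, and the job is handed in when it is done.

Besides the shell and the picture viewer there is one more tool, called in YAML: its name, and indented under it one key for each argument. drive_tool: Moves the arm, as the interface text tells. Its arguments: {"type":"object","properties":{"moves":{"type":"array"},"jaw":{"type":"number"}},"required":["moves"]}

```bash
mkdir -p pics; cat > h.py <<'E'
import numpy as np, cv2
from station import env, read_camera, workorder
from scipy.spatial.transform import Rotation as R
def rot(o):
    o=np.array(o,float)
    return o if o.shape==(3,3) else (R.from_euler('xyz',o).as_matrix() if o.size==3 else R.from_quat(o).as_matrix())
def snap(n,f):
    c=read_camera(n); cv2.imwrite('pics/'+f,c['frame'][:,:,::-1]); return c
def proj(c,p):
    q=(np.atleast_2d(p)-c['origin'])@rot(c['orientation']); q=q@np.array(c['mtx']).T; return q[:,:2]/q[:,2:]
def back(c,uv,z):
    uv=np.atleast_2d(uv).astype(float); d=np.c_[uv,np.ones(len(uv))]@np.linalg.inv(c['mtx']).T@rot(c['orientation']).T
    o=np.array(c['origin']); return o+d*((z-o[2])/d[:,2])[:,None]
E
python3 - <<'E'
from h import *
for n in('top','side'):
    c=snap(n,n+'0.png'); print(n,c['mtx'],c['origin'],c['orientation'])
print(env.get_state())
E
```

```text
top [[497.89360274   0.         322.60802533]
 [  0.         497.89360274 242.19108018]
 [  0.           0.           1.        ]] [ 0.33213248 -0.05639648  1.23406956] [-2.94291703  0.01630271 -1.56755509]
side [[484.15696689   0.         315.43521957]
 [  0.         484.15696689 236.08057188]
 [  0.           0.           1.        ]] [ 0.52101815 -0.85917194  0.57138465] [-2.12590098  0.0147106  -0.07796787]
{'time_s': 0.1, 'joint_pos': array([ 1.09498122e+00,  3.20236487e-01,  1.56554462e+00, -2.15325928e-05,
        1.25738799e+00, -1.99863714e-02]), 'qd': array([ 0.00062661, -0.00250461, -0.00279702, -0.00055958, -0.00039809,
       -0.00026308]), 'tau': array([ 2.36839100e-03, -4.13329875e+01, -2.32511151e+01,  7.28763454e-02,
        4.22220631e-02, -3.46577644e-05]), 'tool_pos': array([0.2529139 , 0.51589667, 0.21320428]), 'eef_rot': array([-3.14001612e+00, -1.10360423e-05,  2.68577056e+00]), 'wrist_force': array([-0.54387184,  0.0994143 ,  0.17901058]), 'ft_torque': array([ 0.03054487, -0.01371811, -0.01271545]), 'finger_force': 0.0, 'gripper_width': 0.9981366705252234}
```

View pics/top0.png

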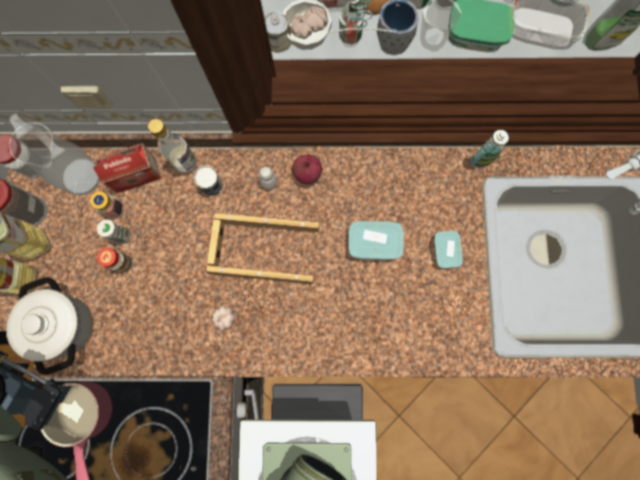

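View pics/side0.png

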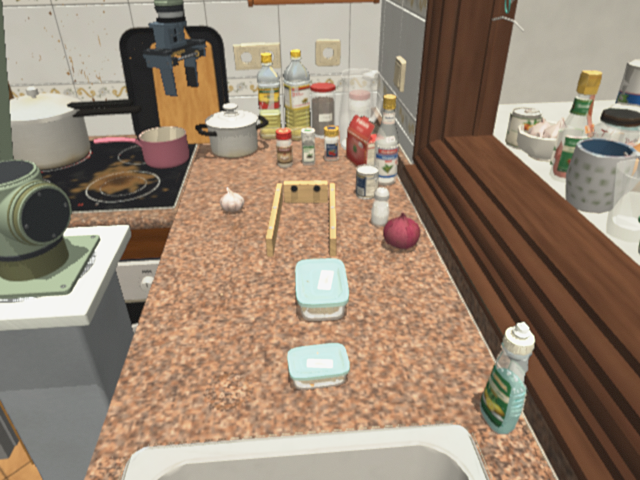

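Top view: candidates are the lid at (376,240), about 54x36 px, and the smaller one at (449,250). The larger fits "tub". The rails are at rows 220 and 273, the stop is near column 214, and the mouth is near column 315. I'll enlarge this area and fit the poses.

```bash
cat >> h.py <<'E'
from scipy.optimize import least_squares
def mask_tub(f):
    h=cv2.cvtColor(f,cv2.COLOR_RGB2HSV); return cv2.inRange(h,(75,40,90),(100,255,255))
def tubfit(c,guess):
    """lid outline at z=.051 (top view): centroid and axis from min-area rect of the blob near guess"""
    m=mask_tub(c['frame']); m=cv2.morphologyEx(m,cv2.MORPH_CLOSE,np.ones((9,9)))
    n,l,s,ce=cv2.connectedComponentsWithStats(m)
    g=proj(c,[*guess,.05])[0]
    k=1+np.argmin([np.hypot(*(ce[i]-g))+(1e3 if s[i][4]<300 else 0) for i in range(1,n)])
    ct=max(cv2.findContours((l==k).astype(np.uint8),0,cv2.CHAIN_APPROX_NONE)[0],key=len)
    P=back(c,cv2.convexHull(ct)[:,0],.048)[:,:2].astype(np.float32)*1000
    r=cv2.minAreaRect(P); b=cv2.boxPoints(r); e=[b[1]-b[0],b[2]-b[1]]; e=max(e,key=np.linalg.norm)
    a=np.degrees(np.arctan2(e[1],e[0])); a=(a+180)%180-90  # yaw of y-axis from world y, deg
    return np.array(r[0]),sorted(r[1]),a
def mask_rail(f):
    h=cv2.cvtColor(f,cv2.COLOR_RGB2HSV); return cv2.inRange(h,(14,95,150),(28,255,255))
E
python3 - <<'E'
from h import *
c=snap('top','t1.png')
print(tubfit(c,(.36,-.19)))
f=c['frame'][195:290,195:475]; 
m=mask_rail(f); g=f.copy(); g[m>0]=(255,0,255); g[mask_tub(f)>0]=(0,0,255)
k=2.8
cv2.imwrite('pics/c1.png',cv2.resize(np.vstack([f,g])[:,:,::-1],None,fx=k,fy=k,interpolation=cv2.INTER_CUBIC))
E
```

```text
(array([ 576.46948242, -163.41001892]), [87.62010955810547, 126.64047241210938], np.float32(-2.1492004))
```

View pics/c1.png

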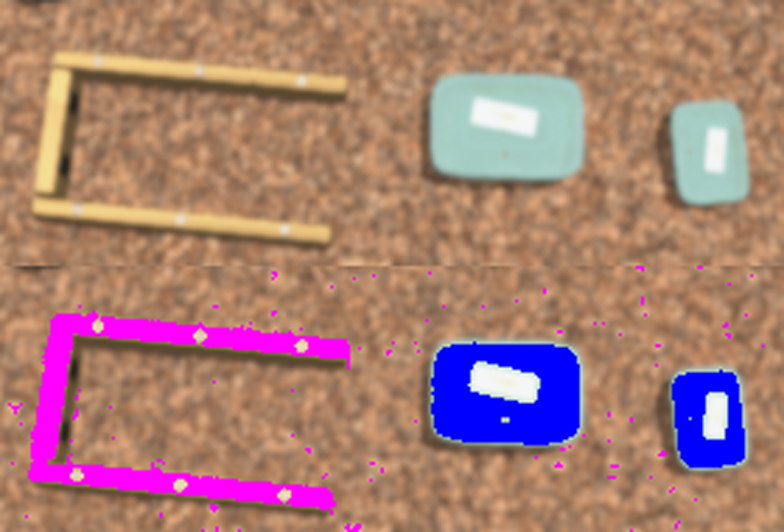

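The crop confirms it: the larger lid, at (376,240), is the tub. The rail screws are usable as markers. Next I'll compute the rail pose from the screws and check it with an overlay in both views.

```bash
cat > r.py <<'E'
from h import *
c=read_camera('top'); s=read_camera('side')
f=c['frame']
q=np.array([(98,61),(199,70),(301,80),(77,209),(181,219),(285,229)])/2.8+195-.5
sat=255-cv2.cvtColor(f,cv2.COLOR_RGB2HSV)[:,:,1].astype(float)
o=[]
for u,v in q:
    x0,y0=int(round(u))-2,int(round(v))-2; w=sat[y0:y0+5,x0:x0+5]; w=np.clip(w-np.percentile(w,60),0,None)
    Y,X=np.mgrid[y0:y0+5,x0:x0+5]; o.append(((w*X).sum()/w.sum(),(w*Y).sum()/w.sum()))
print(np.round(o,1).tolist())
P=back(c,o,.048)[:,:2]*1000; print(P.round(1))
far,near=P[:3],P[3:]   # far = larger x
d=(far[0]-far[2])+(near[0]-near[2]); d/=np.linalg.norm(d); n=np.array([d[1],-d[0]]) # +x axis
yaw=np.degrees(np.arctan2(-d[0],d[1])); mid=P.mean(0)
print('yaw',yaw,'mid',mid,'sep',((far-near)@n),'long',((P-mid)@d).round(1))
# longitudinal fix: mask edges of rail tops
def model(mid):
    return lambda x,y,z: np.r_[(mid+x*n+y*d)/1000,z/1000]
best=None
M=mask_rail(f)
def poly(mk,cam,k):
    out=[]
    for a,b in((-73,-59),(59,73)):
        out.append(proj(cam,[mk(a,-130,48),mk(b,-130,48),mk(b,130,48),mk(a,130,48)])*k)
    return out
def iou(p):
    mk=model(mid+p[0]*n+p[1]*d); im=np.zeros((480*4,640*4),np.uint8)
    for g in poly(mk,c,4): cv2.fillPoly(im,[np.int32(g+1.5)],255)
    im=cv2.resize(im,(640,480),interpolation=cv2.INTER_AREA)/255.
    return (im*(M>0)).sum()
res=[(iou((a,b)),a,b) for a in np.arange(-6,6.1,1) for b in np.arange(-20,20.1,1)]
mx=max(res)[0]; top=[r for r in res if r[0]>mx*.99]; print(mx,np.mean(top,0),max(res))
p=np.mean(top,0)[1:]; p[0]=0
org=mid+p[0]*n+p[1]*d; mk=model(org); print('origin',org)
ov=[]
t,sz,a=tubfit(c,(.576,-.163)); print('tub',t,sz,a,'dist to rails frame',(t-org)@n,(t-org)@d)
ta=np.radians(a); td=np.array([-np.sin(ta),np.cos(ta)]); tn=np.array([td[1],-td[0]])
for cam,(x0,y0,w,h) in((c,(195,195,280,95)),(s,(230,160,160,180))):
    k=5 if cam is s else 2.85; k=3.3 if cam is s else 2.8
    g=cv2.resize(cam['frame'][y0:y0+h,x0:x0+w],None,fx=k,fy=k,interpolation=cv2.INTER_CUBIC)[:,:,::-1].copy()
    L=[[mk(a,-130,z),mk(b,-130,z),mk(b,130,z),mk(a,130,z)] for a,b in((-73,-59),(59,73)) for z in(0,48)]
    L.append([mk(-59,105,43),mk(59,105,43)])
    L.append([np.r_[(t+i*47*tn+j*67*td)/1000,.048] for i,j in((-1,-1),(1,-1),(1,1),(-1,1))])
    for l in L: cv2.polylines(g,[np.int32((proj(cam,l)+.5-[x0,y0])*k)],True,(255,0,255) if l is not L[-1] else (0,0,255),1)
    ov.append(g)
W=max(g.shape[1] for g in ov)
ov=[cv2.copyMakeBorder(g,0,0,0,W-g.shape[1],0) for g in ov]
im=np.vstack(ov); print(im.shape); cv2.imwrite('pics/ov1.png',im if im.shape[0]<=600 else cv2.resize(im,None,fx=600/im.shape[0],fy=600/im.shape[0]))
E
python3 r.py
```

```text
[[229.7, 216.2], [265.9, 219.8], [302.2, 223.3], [222.0, 269.2], [259.0, 272.9], [296.1, 276.6]]
[[636.1 193. ]
 [627.  103.3]
 [618.   14. ]
 [504.5 206.1]
 [495.6 116.6]
 [486.8  26.9]]
yaw -5.714681505358014 mid [561.32888422 109.96786578] sep [132.22836379 132.09135291 131.87041503] long [ 90.   -0.1 -89.9  90.    0.  -90. ]
1166.6431372549018 [ 1.1618451e+03  5.0000000e-01 -1.0000000e+00] (np.float64(1166.6431372549018), np.float64(1.0), np.float64(-3.0))
origin [561.2293095  108.97283569]
tub [ 575.3927002  -163.73558044] [86.71876525878906, 126.83281707763672] -0.040100098 dist to rails frame 41.24786409605959 -269.9427635164997
(860, 784, 3)
```

```bash
cat >> h.py <<'E'
O=np.array([561.3,110.0]); YAW=-5.71
D=np.array([-np.sin(np.radians(YAW)),np.cos(np.radians(YAW))]); N=np.array([D[1],-D[0]])
def lane(p): q=np.atleast_2d(p)[:,:2]-O; return np.c_[q@N,q@D]
def tub2(c,guess):
    """centre (lane mm) and yaw relative to lane (deg) via moments of the lid's hull"""
    m=cv2.morphologyEx(mask_tub(c['frame']),cv2.MORPH_CLOSE,np.ones((5,5)))
    n,l,s,ce=cv2.connectedComponentsWithStats(m); g=proj(c,[*guess,.05])[0]
    k=1+np.argmin([np.hypot(*(ce[i]-g))+(1e3 if s[i][4]<300 else 0) for i in range(1,n)])
    ct=max(cv2.findContours((l==k).astype(np.uint8),0,cv2.CHAIN_APPROX_NONE)[0],key=len)
    P=back(c,cv2.convexHull(ct)[:,0],.048)*1000; P=lane(P)
    M=cv2.moments(((P+[500,500])*1).astype(np.float32).reshape(-1,1,2))
    x,y=M['m10']/M['m00']-500,M['m01']/M['m00']-500
    th=.5*np.degrees(np.arctan2(2*M['mu11'],M['mu20']-M['mu02']))%180-90
    return round(x,1),round(y,1),round(th,1)
def tcp():
    s=env.get_state(); l=lane(s['tool_pos'][:2]*1000)[0]
    print('t',round(s['time_s'],2),'tcp lane',l.round(1),'z',(s['tool_pos'][2]*1000).round(1),'rot deg',np.degrees(s['eef_rot']).round(2),'F',s['wrist_force'].round(1),'w',round(s['gripper_width']*91.2,1))
E
python3 - <<'E'
from h import *
for i in range(2): print(tub2(read_camera('top'),(.576,-.163)))
tcp()
E
```

```text
(42.1, -271.3, np.float64(5.3))
(42.5, -271.1, np.float64(4.9))
t 0.35 tcp lane [-347.1  373.5] z 213.8 rot deg [-179.98   -0.    153.88] F [ 1.  -0.2 -0.3] w 91.4
```

View pics/ov1.png

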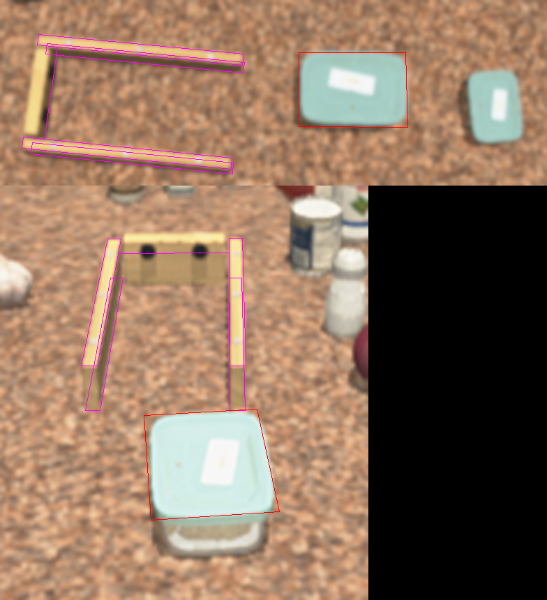

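Overlays agree with the picture in both views: rail top edges and the lid outline match. In lane coordinates the tub sits at (42,-271) mm, turned +5°. I'll swing to its far (+x) side and push it sideways with two fingers spread along the lane.

drive_tool:
  moves:
    - [[0,0,0],[0,0,-6.8]]
    - [[0,0,0],[0,0,-6.8]]
    - [[0,0,0],[0,0,-6.8]]
    - [[-20,-27,0],[0,0,0]]
    - [[-20,-27,0],[0,0,0]]
    - [[-20,-27,0],[0,0,0]]
    - [[-20,-27,0],[0,0,0]]
    - [[-20,-27,0],[0,0,0]]
  jaw: 60

```text
time_s: 1.02
tool_pos: [0.3396, 0.3707, 0.214]
eef_rot: [3.141, 0.0, 3.042]
wrist_force: [1.1, -0.5, -0.2]
gripper_width: 0.656
finger_force: 0.0
```

drive_tool:
  moves:
    - [[-20,-27,0],[0,0,0]]
    - [[-20,-27,0],[0,0,0]]
    - [[-20,-27,0],[0,0,0]]
    - [[-20,-27,0],[0,0,0]]
    - [[-20,-27,0],[0,0,0]]
    - [[-20,-27,0],[0,0,0]]
    - [[-20,-27,0],[0,0,0]]
    - [[-20,-27,0],[0,0,0]]

```text
time_s: 1.68
tool_pos: [0.4775, 0.1396, 0.2141]
eef_rot: [3.141, 0.0, 3.042]
wrist_force: [-0.4, 0.3, 1.3]
gripper_width: 0.659
finger_force: 0.0
```

drive_tool:
  moves:
    - [[-20,-27,0],[0,0,0]]
    - [[-20,-27,0],[0,0,0]]
    - [[-20,-27,0],[0,0,0]]
    - [[-20,-27,0],[0,0,0]]
    - [[-20,-27,0],[0,0,0]]
    - [[-20,-27,0],[0,0,0]]
    - [[-20,-27,0],[0,0,0]]
    - [[0,0,0],[0,0,0]]

```text
time_s: 2.35
tool_pos: [0.6001, -0.0659, 0.2133]
eef_rot: [-3.139, 0.002, 3.038]
wrist_force: [0.7, -0.7, -0.3]
gripper_width: 0.658
finger_force: 0.0
```

```bash
python3 -c "
from h import *
tcp()"
```

```text
t 2.35 tcp lane [  56.1 -171.2] z 213.3 rot deg [-1.7986e+02  1.4000e-01  1.7404e+02] F [ 0.7 -0.7 -0.3] w 60.0
```

drive_tool:
  moves:
    - [[-20,-25,0],[0,0,-0.2]]
    - [[-20,-25,0],[0,0,0]]
    - [[-18,-25,0],[0,0,0]]
    - [[-16,-25,0],[0,0,0]]
    - [[0,0,0],[0,0,0]]
    - [[0,0,20],[0,0,0]]
    - [[0,0,25],[0,0,0]]
    - [[0,0,0],[0,0,0]]

```text
time_s: 3.02
tool_pos: [0.6581, -0.166, 0.1639]
eef_rot: [3.139, -0.01, 3.045]
wrist_force: [-0.5, 0.4, -0.4]
gripper_width: 0.655
finger_force: 0.0
```

```bash
python3 -c "
from h import *
tcp()
snap('side','s2.png');print(tub2(read_camera('top'),(.576,-.163)))"
```

```text
t 3.02 tcp lane [ 123.8 -265. ] z 163.9 rot deg [179.87  -0.57 174.49] F [-0.5  0.4 -0.4] w 59.7
(36.9, -446.6, np.float64(-81.2))
```

View pics/s2.png

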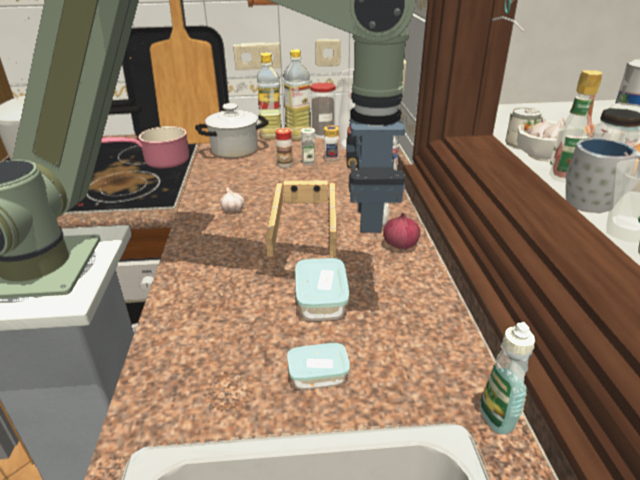

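The gripper is clear of the tub, above its right (+x) side, with the tub lid at (321,283). The arm hides the tub in the top view, but the side view still shows it. Lowering now.

drive_tool:
  moves:
    - [[-7,-6,25],[0,0,0]]
    - [[0,0,28],[0,0,0]]
    - [[0,0,28],[0,0,0]]
    - [[0,0,28],[0,0,0]]
    - [[0,0,20],[0,0,0]]
    - [[0,0,10],[0,0,0]]
    - [[0,0,0],[0,0,0]]
    - [[0,0,0],[0,0,0]]

```text
time_s: 3.78
tool_pos: [0.6688, -0.1742, 0.0315]
eef_rot: [-3.141, 0.002, 3.046]
wrist_force: [0.2, -0.2, 0.0]
gripper_width: 0.662
finger_force: 0.0
```

```bash
python3 -c "
from h import *
tcp()"
```

```text
t 3.78 tcp lane [ 135.2 -272.1] z 31.5 rot deg [-1.7998e+02  1.3000e-01  1.7450e+02] F [ 0.2 -0.2  0. ] w 60.4
```

drive_tool:
  moves:
    - [[8,0,6],[0,0,0.2]]
    - [[8,0,0],[0,0,0]]
    - [[6,0,0],[0,0,0]]
    - [[6,0,0],[0,0,0]]
    - [[5,0,0],[0,0,0]]
    - [[5,0,0],[0,0,0]]
    - [[5,0,0],[0,0,0]]
    - [[5,0,0],[0,0,0]]

```text
time_s: 4.45
tool_pos: [0.6209, -0.1696, 0.0249]
eef_rot: [-3.141, 0.003, 3.042]
wrist_force: [3.7, -0.6, 1.3]
gripper_width: 0.654
finger_force: 1.6
```

drive_tool:
  moves:
    - [[4,0,0],[0,0,0]]
    - [[4,0,0],[0,0,0]]
    - [[4,0,0],[0,0,0]]
    - [[3,0,0],[0,0,0]]
    - [[3,0,0],[0,0,0]]
    - [[2,0,0],[0,0,0]]
    - [[0,0,0],[0,0,0]]
    - [[0,0,0],[0,0,0]]

```text
time_s: 5.12
tool_pos: [0.5994, -0.1673, 0.0237]
eef_rot: [3.141, -0.001, 3.042]
wrist_force: [2.1, -1.1, 1.4]
gripper_width: 0.658
finger_force: 1.0
```

```bash
cat >> h.py <<'E'
def tubside(c,x,y,th):
    """refine lane pose of tub from side view by matching projected lid outline to mask"""
    m=mask_tub(c['frame']); m=cv2.morphologyEx(m,cv2.MORPH_CLOSE,np.ones((9,9)))
    n,l,s,ce=cv2.connectedComponentsWithStats(m)
    W=lambda x,y,z:np.r_[(O+x*N+y*D)/1000,z/1000]
    g=proj(c,W(x,y,48))[0]; k=1+np.argmin([np.hypot(*(ce[i]-g))+(1e3 if s[i][4]<300 else 0) for i in range(1,n)])
    T=(l==k).astype(np.float32)
    r=15; a=np.radians(np.arange(0,360,10)); base=np.c_[np.sign(np.cos(a+1e-6))*(47-r)+r*np.cos(a),np.sign(np.sin(a+1e-6))*(67-r)+r*np.sin(a)]
    def ren(p):
        co,si=np.cos(np.radians(p[2])),np.sin(np.radians(p[2])); B=base@np.array([[co,si],[-si,co]])+p[:2]
        P=np.vstack([proj(c,np.c_[(O+B[:,:1]*N+B[:,1:]*D)/1000,np.full(len(B),z/1000)]) for z in(51,45)])
        h=cv2.convexHull(np.float32((P+.5)*8))
        im=np.zeros((480*8,640*8),np.uint8); cv2.fillConvexPoly(im,np.int32(h),255); return cv2.resize(im,(640,480),interpolation=cv2.INTER_AREA)/255.
    from scipy.optimize import minimize
    f=lambda p:np.abs(ren(p)-T).sum()
    q=minimize(f,[x,y,th],method='Nelder-Mead',options=dict(initial_simplex=[[x,y,th],[x+8,y,th],[x,y+8,th],[x,y,th+5]],maxfev=120))
    return q.x.round(1),round(q.fun)
E
python3 - <<'E'
from h import *
tcp(); c=read_camera('side'); print(tubside(c,18,-271,2))
cc=read_camera('top'); print(tub2(cc,(.56,-.163)))
z={'frame':cv2.imread('pics/side0.png')[:,:,::-1].copy(),**{k:c[k] for k in('mtx','origin','orientation')}}
print('ref (42,-271,5):',tubside(z,40,-271,3))
E
```

```text
t 5.12 tcp lane [  65.5 -272.2] z 23.7 rot deg [ 1.7999e+02 -8.0000e-02  1.7429e+02] F [ 2.1 -1.1  1.4] w 60.0
(array([-3017.9,  5503.8,  -803.6]), 975)
(37.4, -446.6, np.float64(-82.1))
ref (42,-271,5): (array([-4722.7,  6358.3, -1622. ]), 924)
```

```bash
sed -i 's/(75,40,90),(100,255,255)/(72,18,90),(100,255,255)/' h.py
python3 - <<'E'
from h import *
z=cv2.imread('pics/side0.png')[:,:,::-1].copy()
h=cv2.cvtColor(z,cv2.COLOR_RGB2HSV); print([h[v,u].tolist() for u,v in((310,275),(340,295),(305,300),(320,310))])
c=read_camera('side'); print(tubside(c,2,-271,2))
c['frame']=z
print('ref (42,-271,5):',tubside(c,40,-271,3))
E
```

```text
[[86, 27, 238], [83, 31, 234], [84, 27, 237], [20, 55, 184]]
(array([   2.9, -266.1,    1.1]), 597)
ref (42,-271,5): (array([  42.1, -270.2,    5.3]), 550)
```

drive_tool:
  moves:
    - [[2.5,0,0],[0,0,0]]
    - [[0,0,0],[0,0,0]]
    - [[-10,0,0],[0,0,0]]
    - [[-15,0,0],[0,0,0]]
    - [[0,0,-25],[0,0,0]]
    - [[0,0,-35],[0,0,0]]
    - [[0,0,-35],[0,0,0]]
    - [[0,0,-15],[0,0,0]]

```text
time_s: 5.93
tool_pos: [0.6232, -0.17, 0.1379]
eef_rot: [-3.141, 0.003, 3.042]
wrist_force: [0.8, -0.4, 0.9]
gripper_width: 0.656
finger_force: 0.0
```

drive_tool:
  moves:
    - [[22,-26,0],[0,0,0]]
    - [[22,-26,0],[0,0,0]]
    - [[22,-26,0],[0,0,0]]
    - [[22,-26,0],[0,0,0]]
    - [[0,0,0],[0,0,6]]
    - [[0,0,0],[0,0,7]]
    - [[0,0,0],[0,0,7]]
    - [[0,0,0],[0,0,7]]
  jaw: 45

```text
time_s: 6.6
tool_pos: [0.5228, -0.2641, 0.1332]
eef_rot: [-3.141, -0.004, 2.564]
wrist_force: [0.2, 0.5, 0.1]
gripper_width: 0.494
finger_force: 0.0
```

drive_tool:
  moves:
    - [[0,0,0],[0,0,7]]
    - [[0,0,0],[0,0,7]]
    - [[0,0,0],[0,0,7]]
    - [[0,0,0],[0,0,7]]
    - [[0,0,0],[0,0,7]]
    - [[0,0,0],[0,0,7]]
    - [[0,0,0],[0,0,7]]
    - [[0,0,0],[0,0,7]]

```text
time_s: 7.27
tool_pos: [0.523, -0.2637, 0.1331]
eef_rot: [-3.138, -0.002, 1.587]
wrist_force: [0.0, 0.2, -0.3]
gripper_width: 0.496
finger_force: 0.0
```

drive_tool:
  moves:
    - [[0,0,0],[0,0,7]]
    - [[0,0,0],[0,0,0]]
    - [[0,0,0],[0,0,0]]

```text
time_s: 7.52
tool_pos: [0.5235, -0.264, 0.1333]
eef_rot: [-3.139, -0.001, 1.474]
wrist_force: [-1.0, 0.0, -0.1]
gripper_width: 0.489
finger_force: 0.0
```

```bash
python3 -c "
from h import *
tcp(); c=snap('side','s3.png'); print(tubside(c,0,-267,0))"
```

```text
t 7.52 tcp lane [  -0.4 -375.9] z 133.3 rot deg [-1.7987e+02 -5.0000e-02  8.4470e+01] F [-1.   0.  -0.1] w 44.6
(array([  -0.7, -266.3,    1. ]), 492)
```

View pics/s3.png

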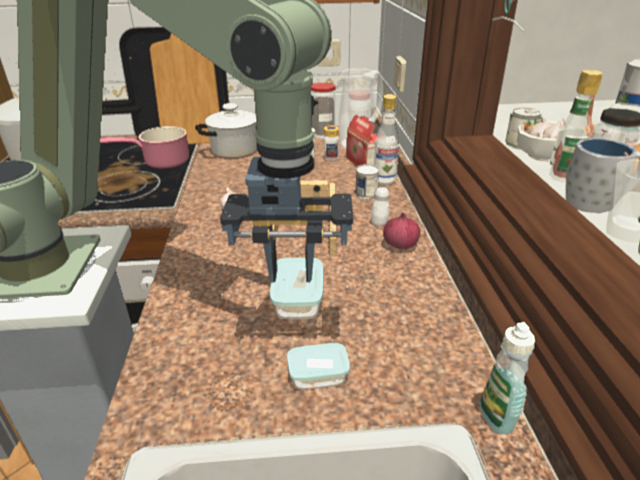

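The tub (lid at 297,283) now sits on the lane's line at (-1,-266) mm, turned about 1°. The fingers are above the gap between it and the small tub. Lowering, then starting the end push.

drive_tool:
  moves:
    - [[0,0,25],[0,0,0.2]]
    - [[0,0,28],[0,0,0]]
    - [[0,0,28],[0,0,0]]
    - [[0,0,20],[0,0,0]]
    - [[0,0,9],[0,0,0]]
    - [[0,0,0],[0,0,0]]
    - [[6,0,0],[0,0,0]]
    - [[6,0,0],[0,0,0]]

```text
time_s: 8.23
tool_pos: [0.5268, -0.2527, 0.0252]
eef_rot: [3.139, 0.001, 1.467]
wrist_force: [0.5, 1.0, -0.4]
gripper_width: 0.494
finger_force: 0.0
```

drive_tool:
  moves:
    - [[6,0,0],[0,0,0]]
    - [[6,0,0],[0,0,0]]
    - [[6,0,0],[0,0,0]]
    - [[6,0,0],[0,0,0]]
    - [[6,0,0],[0,0,0]]
    - [[6,0,0],[0,0,0]]
    - [[6,0,0],[0,0,0]]
    - [[0,0,0],[0,0,0]]

```text
time_s: 8.9
tool_pos: [0.5303, -0.2094, 0.024]
eef_rot: [3.141, -0.001, 1.468]
wrist_force: [1.1, 0.5, 0.2]
gripper_width: 0.495
finger_force: 0.4
```

```bash
python3 -c "
from h import *
tcp(); c=read_camera('side'); print(tubside(c,0,-240,0)); c=read_camera('top'); print(tub2(c,(.54,-.13)))"
```

```text
t 8.9 tcp lane [   0.9 -320.9] z 24.0 rot deg [ 1.7999e+02 -5.0000e-02  8.4110e+01] F [1.1 0.5 0.2] w 45.1
(array([   0.9, -236.1,    0.5]), 1478)
(3.6, -222.3, np.float64(32.4))
```

drive_tool:
  moves:
    - [[6,-0.5,0],[0,0,-0.2]]
    - [[6,0,0],[0,0,0]]
    - [[6,0,0],[0,0,0]]
    - [[6,0,0],[0,0,0]]
    - [[6,0,0],[0,0,0]]
    - [[6,0,0],[0,0,0]]
    - [[0,0,0],[0,0,0]]
    - [[0,0,0],[0,0,0]]

```text
time_s: 9.67
tool_pos: [0.5331, -0.174, 0.0238]
eef_rot: [-3.141, -0.001, 1.472]
wrist_force: [0.1, 0.9, -0.1]
gripper_width: 0.492
finger_force: 0.0
```

```bash
python3 -c "
from h import *
tcp(); c=read_camera('side'); print(tubside(c,0,-200,0)); g=c['frame'][150:350,210:410]
t=read_camera('top')['frame'][180:380,200:400]
cv2.imwrite('pics/c4.png',cv2.resize(np.hstack([g,t])[:,:,::-1],None,fx=2,fy=2))"
```

```text
t 9.67 tcp lane [ 2.000e-01 -2.854e+02] z 23.8 rot deg [-1.7997e+02 -4.0000e-02  8.4320e+01] F [ 0.1  0.9 -0.1] w 44.9
(array([  -1.3, -198.3,    0.5]), 1302)
```

View pics/c4.png

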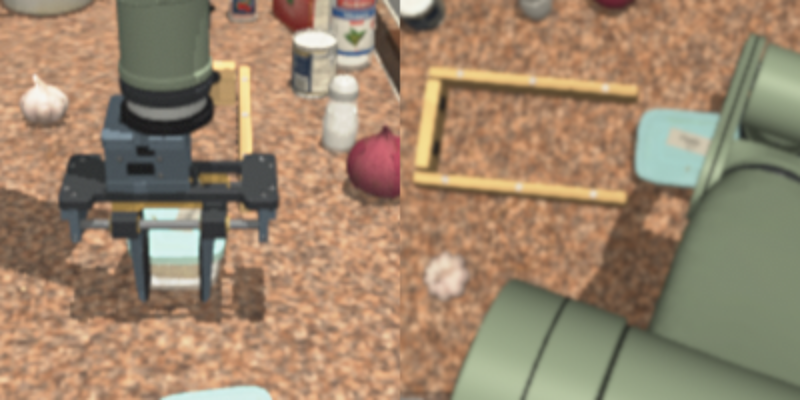

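The side view shows the fingers straddling the tub's trailing end. In the top view its leading end (crop 637,148) is centred before the mouth between rails at rows 85 and 195. I'll measure the visible lid edges from the top view.

```bash
cat >> h.py <<'E'
def lead(y):
    """front part of lid from top view: x extents of slices and lead end, lane mm; y = expected tub centre"""
    c=read_camera('top'); m=mask_tub(c['frame']); m=cv2.morphologyEx(cv2.morphologyEx(m,cv2.MORPH_OPEN,np.ones((3,3))),cv2.MORPH_CLOSE,np.ones((7,7)))
    v,u=np.nonzero(m); P=lane(back(c,np.c_[u,v],.050)*1000); P=P[(abs(P[:,0])<57)&(abs(P[:,1]-y)<80)]
    print('lead y',np.percentile(P[abs(P[:,0])<30,1],99).round(1))
    for s in (15,25,35,45): 
        Q=P[abs(P[:,1]-y-s)<4,0]; print(s,Q.min().round(1),Q.max().round(1),'mid',((Q.min()+Q.max())/2).round(1))
E
python3 -c "
from h import *
lead(-199)"
```

```text
lead y -137.0
15 -45.6 43.4 mid -1.1
25 -44.4 44.7 mid 0.2
35 -45.1 43.7 mid -0.7
45 -43.4 42.8 mid -0.3
```

drive_tool:
  moves:
    - [[6,0,0],[0,0,0]]
    - [[8,0,0],[0,0,0]]
    - [[8,0,0],[0,0,0]]
    - [[8,0,0],[0,0,0]]
    - [[8,0,0],[0,0,0]]
    - [[8,0,0],[0,0,0]]
    - [[6,0,0],[0,0,0]]
    - [[4,0,0],[0,0,0]]

```text
time_s: 10.48
tool_pos: [0.5388, -0.118, 0.0239]
eef_rot: [-3.141, -0.0, 1.472]
wrist_force: [0.0, -2.6, -0.2]
gripper_width: 0.497
finger_force: 1.0
```

```bash
python3 -c "
from h import *
tcp(); lead(-146)"
```

```text
t 10.48 tcp lane [   0.3 -229.1] z 23.9 rot deg [-1.7999e+02 -1.0000e-02  8.4340e+01] F [ 0.  -2.6 -0.2] w 45.4
lead y -82.1
15 -43.9 43.1 mid -0.4
25 -44.9 44.6 mid -0.1
35 -43.4 43.6 mid 0.1
45 -43.9 42.6 mid -0.6
```

drive_tool:
  moves:
    - [[6,0,0],[0,0,0]]
    - [[8,0,0],[0,0,0]]
    - [[8,0,0],[0,0,0]]
    - [[8,0,0],[0,0,0]]
    - [[8,0,0],[0,0,0]]
    - [[8,0,0],[0,0,0]]
    - [[8,0,0],[0,0,0]]
    - [[8,0,0],[0,0,0]]

```text
time_s: 11.2
tool_pos: [0.5449, -0.0565, 0.0239]
eef_rot: [-3.141, -0.0, 1.471]
wrist_force: [-0.4, -1.8, 0.6]
gripper_width: 0.491
finger_force: 1.0
```

drive_tool:
  moves:
    - [[8,0,0],[0,0,0]]
    - [[8,0,0],[0,0,0]]
    - [[8,0,0],[0,0,0]]
    - [[8,0,0],[0,0,0]]
    - [[8,0,0],[0,0,0]]
    - [[8,0,0],[0,0,0]]
    - [[6,0,0],[0,0,0]]
    - [[4,0,0],[0,0,0]]

```text
time_s: 11.87
tool_pos: [0.5508, 0.0012, 0.0239]
eef_rot: [-3.142, -0.0, 1.472]
wrist_force: [-0.7, -2.0, 1.2]
gripper_width: 0.494
finger_force: 1.0
```

```bash
python3 -c "
from h import *
tcp(); lead(-27)"
```

```text
t 11.87 tcp lane [   0.3 -109.3] z 23.9 rot deg [-1.800e+02 -1.000e-02  8.431e+01] F [-0.7 -2.   1.2] w 45.0
lead y 36.9Traceback (most recent call last):
  File "<string>", line 3, in <module>
    tcp(); lead(-27)
           ~~~~^^^^^
  File "h.py", line 70, in lead
    Q=P[abs(P[:,1]-y-s)<4,0]; print(s,Q.min().round(1),Q.max().round(1),'mid',((Q.min()+Q.max())/2).round(1))
                                      ~~~~~^^
    return umr_minimum(a, axis, None, out, keepdims, initial, where)
ValueError: zero-size array to reduction operation minimum which has no identity
```

drive_tool:
  moves:
    - [[7,0,0],[0,0,0]]
    - [[7,0,0],[0,0,0]]
    - [[7,0,0],[0,0,0]]
    - [[7,0,0],[0,0,0]]
    - [[7,0,0],[0,0,0]]
    - [[7,0,0],[0,0,0]]
    - [[5,0,0],[0,0,0]]
    - [[3,0,0],[0,0,0]]

```text
time_s: 12.58
tool_pos: [0.5557, 0.0509, 0.0239]
eef_rot: [3.142, -0.0, 1.472]
wrist_force: [-0.8, -2.1, 0.1]
gripper_width: 0.496
finger_force: 1.0
```

drive_tool:
  moves:
    - [[2,0,0],[0,0,0]]
    - [[2,0,0],[0,0,0]]
    - [[1,0,0],[0,0,0]]
    - [[1,0,0],[0,0,0]]
    - [[0,0,0],[0,0,0]]

```text
time_s: 13.0
tool_pos: [0.5563, 0.0561, 0.0239]
eef_rot: [-3.142, -0.0, 1.471]
wrist_force: [-0.2, -2.2, -0.2]
gripper_width: 0.491
finger_force: 0.7
```

```bash
python3 -c "
from h import *
tcp()
try: lead(33)
except Exception as e: print('occl')"
```

```text
t 13.0 tcp lane [  0.3 -54.1] z 23.9 rot deg [-1.800e+02 -1.000e-02  8.427e+01] F [-0.2 -2.2 -0.2] w 44.7
occl
```

drive_tool:
  moves:
    - [[1,0,0],[0,0,0]]
    - [[1,0,0],[0,0,0]]
    - [[1,0,0],[0,0,0]]
    - [[1,0,0],[0,0,0]]
    - [[1,0,0],[0,0,0]]
    - [[0,0,0],[0,0,0]]

```text
time_s: 13.55
tool_pos: [0.5568, 0.0612, 0.0239]
eef_rot: [3.142, -0.0, 1.471]
wrist_force: [-0.4, -1.4, 0.3]
gripper_width: 0.496
finger_force: 0.7
```

drive_tool:
  moves:
    - [[1,0,0],[0,0,0]]
    - [[1,0,0],[0,0,0]]
    - [[0,0,0],[0,0,0]]

```text
time_s: 13.8
tool_pos: [0.557, 0.0632, 0.024]
eef_rot: [3.142, -0.0, 1.471]
wrist_force: [-0.4, -1.1, 1.0]
gripper_width: 0.49
finger_force: 0.7
```

drive_tool:
  moves:
    - [[1,0,0],[0,0,0]]
    - [[0,0,0],[0,0,0]]

```text
time_s: 13.97
tool_pos: [0.5571, 0.0642, 0.0239]
eef_rot: [3.142, -0.0, 1.471]
wrist_force: [-0.6, -1.7, -0.3]
gripper_width: 0.499
finger_force: 0.8
```

drive_tool:
  moves:
    - [[1,0,0],[0,0,0]]
    - [[0,0,0],[0,0,0]]

```text
time_s: 14.13
tool_pos: [0.5572, 0.0651, 0.024]
eef_rot: [3.142, -0.0, 1.471]
wrist_force: [0.1, -1.2, 0.2]
gripper_width: 0.495
finger_force: 0.8
```

drive_tool:
  moves:
    - [[0.7,0,0],[0,0,0]]
    - [[0,0,0],[0,0,0]]

```text
time_s: 14.3
tool_pos: [0.5573, 0.0658, 0.024]
eef_rot: [3.142, -0.0, 1.471]
wrist_force: [-0.4, -1.7, 0.5]
gripper_width: 0.496
finger_force: 0.8
```

Commanded now near -44.3; no stop contact yet. Continuing gently.

drive_tool:
  moves:
    - [[0.8,0,0],[0,0,0]]
    - [[0,0,0],[0,0,0]]

```text
time_s: 14.47
tool_pos: [0.5573, 0.0666, 0.024]
eef_rot: [3.142, -0.0, 1.471]
wrist_force: [0.3, -1.2, 0.2]
gripper_width: 0.496
finger_force: 0.8
```

drive_tool:
  moves:
    - [[0.8,0,0],[0,0,0]]
    - [[0,0,0],[0,0,0]]

```text
time_s: 14.63
tool_pos: [0.5573, 0.067, 0.0239]
eef_rot: [-3.141, 0.0, 1.471]
wrist_force: [-0.1, -2.5, 0.5]
gripper_width: 0.496
finger_force: 1.5
```

drive_tool:
  moves:
    - [[0.8,0,0],[0,0,0]]
    - [[0,0,0],[0,0,0]]

```text
time_s: 14.8
tool_pos: [0.5573, 0.0673, 0.0239]
eef_rot: [-3.141, 0.001, 1.472]
wrist_force: [-1.6, -5.2, 0.8]
gripper_width: 0.494
finger_force: 2.7
```

The stop is met: force is rising and the arm lags. One more slight press, then back off and look.

drive_tool:
  moves:
    - [[1,0,0],[0,0,0]]
    - [[0,0,0],[0,0,0]]

```text
time_s: 14.97
tool_pos: [0.5572, 0.0676, 0.0239]
eef_rot: [-3.141, 0.003, 1.472]
wrist_force: [-1.5, -8.4, 1.8]
gripper_width: 0.496
finger_force: 4.0
```

drive_tool:
  moves:
    - [[-4,0,0],[0,0,0]]
    - [[-10,0,0],[0,0,0]]
    - [[-15,0,0],[0,0,0]]
    - [[-15,0,0],[0,0,0]]
    - [[0,0,-25],[0,0,0]]
    - [[0,0,-35],[0,0,0]]
    - [[0,0,-35],[0,0,0]]
    - [[0,0,-20],[0,0,0]]

```text
time_s: 15.63
tool_pos: [0.5548, 0.0253, 0.1426]
eef_rot: [3.136, -0.002, 1.47]
wrist_force: [0.5, -0.4, 0.4]
gripper_width: 0.494
finger_force: 0.0
```

drive_tool:
  moves:
    - [[-35,0,-10],[0,0,0]]
    - [[-35,0,0],[0,0,0]]
    - [[-35,0,0],[0,0,0]]
    - [[-35,0,0],[0,0,0]]
    - [[-35,0,0],[0,0,0]]
    - [[-35,0,0],[0,0,0]]
    - [[0,0,0],[0,0,0]]
    - [[0,0,0],[0,0,0]]

```text
time_s: 16.3
tool_pos: [0.532, -0.1851, 0.1488]
eef_rot: [3.141, -0.001, 1.467]
wrist_force: [-0.9, 0.1, 0.3]
gripper_width: 0.491
finger_force: 0.0
```

```bash
python3 -c "
from h import *
tcp()
c=read_camera('top'); print(tub2(c,(.565,.148))); s=read_camera('side')
a=cv2.resize(c['frame'][190:300,190:350],(800,550),interpolation=cv2.INTER_CUBIC)
cv2.imwrite('pics/c5.png',a[:,:,::-1])"
```

```text
t 16.3 tcp lane [ 2.000e-01 -2.965e+02] z 148.8 rot deg [ 1.7998e+02 -7.0000e-02  8.4070e+01] F [-0.9  0.1  0.3] w 44.8
(0.2, 40.0, np.float64(-0.7))
```

View pics/c5.png

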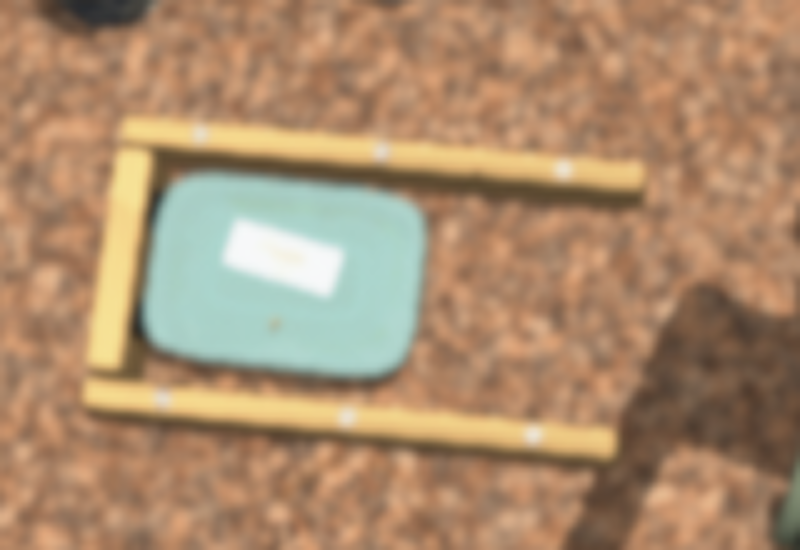

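The tub sits centred and square (0.2 mm off centre, under 1° turned), with its leading end (crop column 150) against the stop's buffers and clear of both rails. The robot is clear, so I'm handing in.

```bash
python3 -c "
from h import *
print(workorder.finish_job())"
```

```text
the job is handed in; nothing more can be done
None
```

The tub is in the lane, up against the end stop, centred to about 0.2 mm and within 1° of square; the last picture shows it clear of both rails, and I handed the job in at about 16 s with the robot clear.

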